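Slide a sample disc out from under a spring flap

TASK

The steel disc lies in the covered lane of the aluminium dispenser. Push down through the lane's clear spring flap, keep the flap held open and slide the disc along the lane out into the open tray at its end; then let the flap spring fully shut, with the disc left lying flat in the tray, completely clear of the flap. Leave the things standing around it where they are.

Things in the scene. Friction and masses are not known exactly. Their poses are not given: they have to be found in the camera images.
- dispenser: Fixed aluminium trough (lane). Origin: middle of the lane, at worktop level; z up, y along the lane. Inside: x -23 to 23, y -95 to 95 mm; flat black floor 3 mm above the worktop. Walls 4 mm thick: at x -25 (top 48 mm above worktop), x +25 (top 49), end wall y +97 (top 46). No wall at y -95 (outlet): the floor runs level into an open tray. A clear flap roofs the lane.
- flap (a joint): Clear flap with metal edge, 38 x 186 mm, 3 mm thick, 50 mm above the worktop, hinged along the top of the +x wall, roofing the whole lane. Rad: 0 = shut (level); grows as the free edge is pushed DOWN into the lane; stop 1.25 (edge then 13 mm above worktop, just above the disc). It does not lift outward. A light spring shuts it: about 1 N at the edge to start, 2 to 3 N wide open.
- flap_edge (a point): Middle of the flap's free edge; shut, it stands 8 mm from the -x wall. Between the wide-open flap and the -x wall there is room for fingers up to 30 mm wide across the lane; the flap leans on them at about 1.0 to 1.25 rad, also while they move along the lane.
- outlet (a point): Middle of the lane's outlet, on the floor: here the lane and its flap roof end and the tray begins. Axes as the dispenser's. The tray lies on the -y side: 80 mm long, 46 mm wide inside, rim 12 mm above the worktop, nothing above it.
- disc: Plain steel disc, diameter 32 mm, 9 mm thick, about 60 g, lying flat on the lane's floor under the flap. Origin: centre of its underside. It starts at least 67 mm (centre) from the end wall at local y = +95 mm, so that shut fingers can go down between the end wall and the disc.
- weight_1: Brass knob weight standing beside the dispenser, diameter 25, 30 mm high; origin under its centre. Leave alone.
- vial_1: Glass vial with black cap beside the dispenser, diameter 24, 56 mm high; origin under its centre. Leave alone.
- petri_dish: Small covered dish beside the dispenser, diameter 61, 16 mm high; origin under its centre. Leave alone.
- rubber_stopper: Red rubber stopper beside the tray, diameter 26, 26 mm high; origin under its centre. Leave alone.

How it is judged:
By the outcome, as a careful person would: the job done as asked, in the order asked, and still so for the second after the job is handed in, with the robot touching nothing.
It also fails if it takes over 35 s, if anything falls off the work surface, if the arm or the gripper's body presses on something with over 40 N, if the wrist force passes 120 N, or if a joint passes its speed limit or range.

ROBOT

A 6-joint arm with a two-finger parallel gripper is mounted at the origin on the work surface; the furniture and walls round the work are solid. World frame = base frame: x ahead of the robot, y to its left, z up, the work surface at z = 0. Lengths are in m, angles in rad, forces in N, time in s.
With the tool pointing down it reaches from about 0.25 to 0.775 m from the base axis. Payload 8.9 kg.
Tool frame: the origin (TCP) lies between the finger pads; the fingertips stand 19 mm ahead of it and the grasp point (between the pads) is the TCP (bot.finger_overhang is the distance from the TCP to the fingertips, in m); z points along the fingers, y is the line along which they close (so a half turn about z gives the same grasp; the last joint's range is limited). The gripper opens to 85 mm and grips with 20 to 120 N. Pads are 22 mm wide; open, the fingers measure 114 mm over their backs; the gripper's body (76 mm by 85 mm) begins 54 mm behind the grasp point. The pads swing forward as they close: fully open they stand 13 mm farther back than shut.
Start: joints at [1.182, 0.291, -0.153, 1.127, 0, 1.431], TCP at [0.13, 0.509, 0.25] pointing down, gripper open.
Joint ranges: [-2.52, 2.52], [-0.91, 1.74], [-1.3, 1.37], [-1.96, 2.02], [-1.52, 1.47], [-3.14, 3.14]. Speed limits (rad/s): [2.22, 2.22, 2.79, 3.14, 3.14, 3.14].

INTERFACE

Orientations are given as a unit quaternion [w, x, y, z].
In Python, from bench import bot, get_image, camera_params gives the robot as it stands. Calls block until the motion is done:
- bot.move_pose(position, orientation): joint-space move of the TCP to a pose.
- bot.movel(position, frame=None, velocity=0.15, threshold=None): straight line of the TCP; frame=None keeps the orientation; velocity is the mean speed in m/s. With threshold (N) it stops when the force on the tool has changed by that much, and returns True; else False.
- bot.set_joints(angles): joint-space move.
- bot.grip(opening): finger opening in m; the grip force is fixed at half the most; returns when the fingers have stopped.
- bot.dwell(seconds).
- bot.solve_ik(position, orientation): joint angles nearest the present ones, or None.
- bot.sense(): the state.
- get_image(name): name is "side" or "top" or "wrist"; returns (picture, depth): 420x560x3 uint8, red, green, blue; 420x560 float32, m along the optical axis (not along the pixel's ray), 0 where there is no reading.
- camera_params(name): a dict with "camera_matrix" (3x3 intrinsics, pixels), "rvec" (rotation vector, rad) and "tvec" (3), from world to camera coordinates, as OpenCV has them. Camera axes: x right, y down, z forward; pixel columns grow to the right and rows downward; lengths in m; the calibration is good to about 2 mm. A picture is of the moment at which its call begins: read the wrist's pose just before it. camera_params takes no time and is no camera call; for the wrist camera it gives the pose at the moment of the call.
A pose or a line that the arm cannot do raises bot.IKError and nothing moves.
- bot.hand_in(): hands the job in; it is judged then, once.
The state is a dict: "time_s": time; "joints": joint angles; "joint_vel": joint speeds; "joint_efforts": joint torques, N m; "position": TCP position; "ee_rot": TCP orientation; "wrist_force": force on the tool from outside, world axes, zero at the start; "moment": the same for the moment, N m; "gripper_width": finger opening in m; "grip_force": force on a finger pad.
Only numpy, scipy, OpenCV 4.12 (cv2) and the standard library are available. Lean on these libraries where they do the work, as an engineer would, in place of code of your own. Each camera call takes 0.05 s, during which the arm holds its last target. There are 200 camera calls.

## Working session

There is one attempt and no reset: what is moved stays moved. The work goes in short steps, each a Python script; the robot and the scene stay as the last script left them, time stands still between calls to the robot, and variables do not carry over. Pictures are saved under pics/ and viewed, at most 13 in all, crops included, and the job is handed in when it is done.

```bash
mkdir -p pics; cat > h.py <<'E'
import numpy as np, cv2
from bench import bot, get_image, camera_params
def ray(cam,uv,z,p=None):
    p=p or camera_params(cam); R=cv2.Rodrigues(np.array(p["rvec"],float))[0]; t=np.array(p["tvec"],float).ravel()
    K=np.array(p["camera_matrix"],float); c=-R.T@t
    d=R.T@np.linalg.inv(K)@np.array([uv[0],uv[1],1.0]); return c+d*(z-c[2])/d[2]
def proj(cam,P):
    p=camera_params(cam); return cv2.projectPoints(np.array(P,float).reshape(-1,1,3),np.array(p["rvec"],float),np.array(p["tvec"],float),np.array(p["camera_matrix"],float),None)[0].reshape(-1,2)
def cloud(cam,dep):
    p=camera_params(cam); R=cv2.Rodrigues(np.array(p["rvec"],float))[0]; t=np.array(p["tvec"],float).ravel()
    K=np.array(p["camera_matrix"],float); v,u=np.mgrid[:dep.shape[0],:dep.shape[1]]
    X=np.stack([(u-K[0,2])/K[0,0]*dep,(v-K[1,2])/K[1,1]*dep,dep],-1); return (X-t)@R
E
python3 - <<'E'
from h import *
for n in("top","side"):
    im,d=get_image(n); cv2.imwrite(f"pics/{n}0.png",im[:,:,::-1]); np.savez(f"{n}0.npz",im=im,d=d); p=camera_params(n);R=cv2.Rodrigues(np.array(p["rvec"]))[0]; print(n,-R.T@np.array(p["tvec"]).ravel(),R[2])
s=bot.sense();print(s["position"],s["ee_rot"],s["time_s"],bot.finger_overhang,s["wrist_force"])
E
```

```text
top [0.5283066  0.24967637 0.92200568] [ 0.06718859  0.01114709 -0.99767802]
side [ 0.25443864 -0.2371795   0.6669882 ] [ 0.42392473  0.58242414 -0.69359206]
[0.12963834 0.50838688 0.24980811] [-1.65628710e-04  1.24571439e-01  9.92210482e-01 -5.37190711e-04] 0.1 0.019 [-0.37299646 -0.13845254  0.34096338]
```

View pics/top0.png

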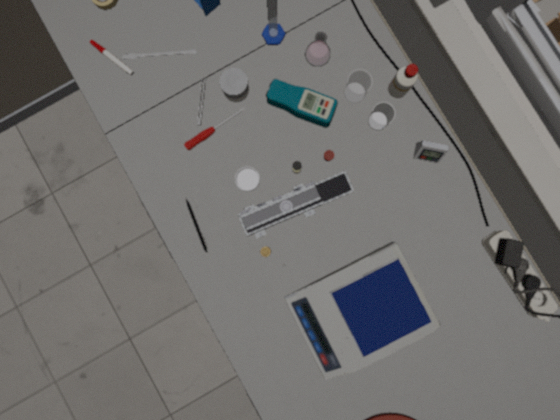

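View pics/side0.png

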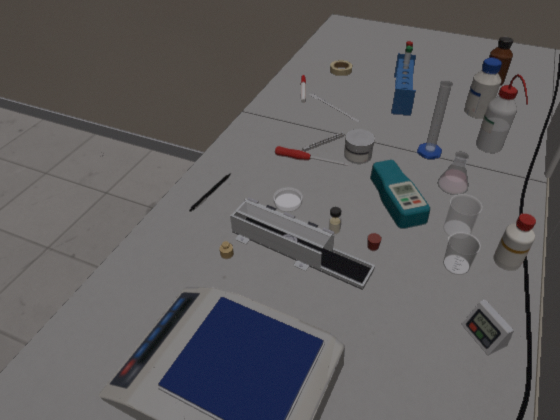

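The top view shows the dispenser from about (240,222) to (352,183), with the black tray at its right end. The disc is near (286,207), and the vial, stopper, dish and weight stand around the dispenser. I'll enlarge this area and compute positions.

```bash
python3 - <<'E'
from h import *
a=np.load("top0.npz");b=np.load("side0.npz")
c1=cv2.resize(a["im"][155:255,228:368],None,fx=5,fy=5,interpolation=cv2.INTER_CUBIC)
c2=cv2.resize(b["im"][190:290,222:382],None,fx=5,fy=5,interpolation=cv2.INTER_CUBIC)
cv2.imwrite("pics/top_c.png",c1[:,:,::-1]);cv2.imwrite("pics/side_c.png",c2[:,:,::-1])
for n,uv,z in[("trayR",(335,187),.003),("left",(242,222),.05),("disc",(286,207),.012),("vial",(297,167),.056),("stop",(329,155),.026),("dish",(247,179),.016),("wt",(265,252),.03)]: print(n,ray("top",uv,z))
# dark tray mask rectangle
m=(a["im"].max(2)<60).astype(np.uint8); m[:160]=0;m[210:]=0;m[:,:300]=0;m[:,370:]=0
cs,_=cv2.findContours(m,0,1); c=max(cs,key=cv2.contourArea); r=cv2.minAreaRect(c);print(r)
for q in cv2.boxPoints(r): print(q,ray("top",q,.003))
P=cloud("top",a["d"]); print("depth z tray",P[187,335],"tablez",P[230,340], "flap",P[212,265])
E
```

```text
trayR [0.6564934  0.12597074 0.003     ]
left [0.56852294 0.3469378  0.05      ]
disc [0.60662841 0.2453922  0.012     ]
vial [0.69552216 0.22032877 0.056     ]
stop [0.73032635 0.14281697 0.026     ]
dish [0.67395807 0.33959075 0.016     ]
wt [0.49916825 0.29456068 0.03      ]
((321.88140869140625, 191.82127380371094), (16.743986129760742, 53.51344299316406), 67.7509765625)
[293.9469  194.20357] [0.63873202 0.22601932 0.003     ]
[343.47607 173.94164] [0.68863659 0.10505765 0.003     ]
[349.81592 189.43898] [0.65053823 0.08998371 0.003     ]
[300.28674 209.70091] [0.60086258 0.21062238 0.003     ]
depth z tray [0.65669811 0.12577319 0.00153237] tablez [5.51822192e-01 1.14252047e-01 1.30565655e-04] flap [0.59166892 0.29397928 0.05061328]
```

View pics/top_c.png

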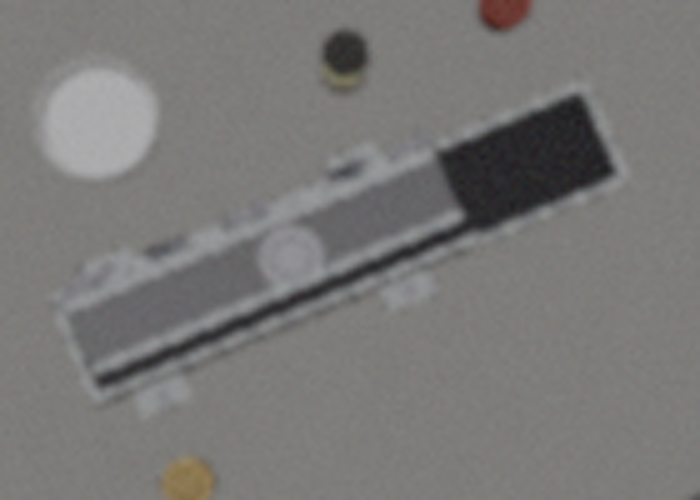

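View pics/side_c.png

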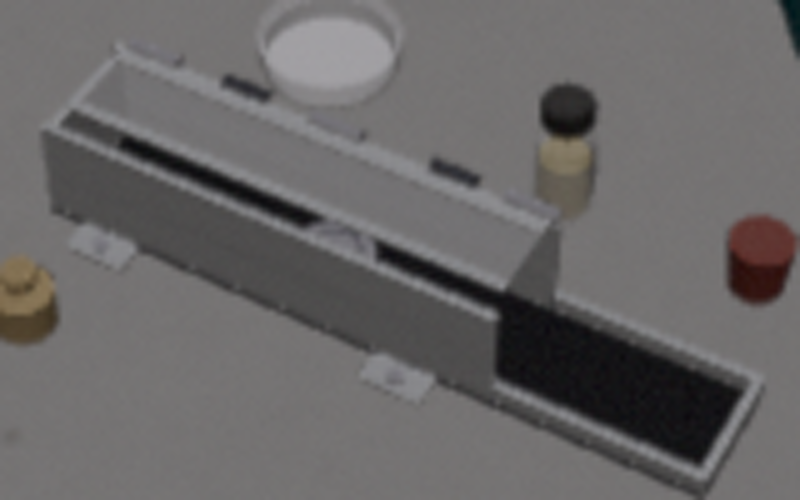

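The crops show the hinge on the upper (+world x) side and a dark slot along the −x side. The disc centre is at crop (291,258), the flap's outlet end at (437,152)–(467,219), the inner tray corners at (583,95) and (615,172), and the end wall corners at (60,300) and (98,400).

```bash
cat >> h.py <<'E'
def fit(L,W):
    L=np.array(L,float);W=np.array(W,float); l=L-L.mean(0); w=W-W.mean(0)
    a=np.arctan2((l[:,0]*w[:,1]-l[:,1]*w[:,0]).sum(),(l*w).sum()); R=np.array([[np.cos(a),-np.sin(a)],[np.sin(a),np.cos(a)]])
    o=W.mean(0)-R@L.mean(0); return o,a,R,(W-(L@R.T+o))
E
python3 - <<'E'
from h import *
up=lambda c:((c[0]+.5)/5-.5+228,(c[1]+.5)/5-.5+155)
us=lambda c:((c[0]+.5)/5-.5+222,(c[1]+.5)/5-.5+190)
T=[((-23,-175,3),(615,172)),((23,-175,8),(583,95)),((-27,99,46),(98,402)),((27,99,46),(58,299)),((-15,-93,50),(467,219)),((21,-93,50),(437,152))]
S=[((-27,99,46),(43,131)),((27,99,49),(120,46)),((-27,-95,48),(497,317)),((27,-95,49),(558,212)),((-27,-179,12),(703,480)),((27,-179,12),(765,380))]
for n,Q,u in(("top",T,up),("side",S,us)):
    W=[ray(n,u(c),l[2]/1e3)[:2] for l,c in Q]; o,a,R,res=fit([np.array(l[:2])/1e3 for l,_ in Q],W)
    print(n,o,np.degrees(a),(res*1e3).round(1).tolist())
    d=ray(n,up((291,258)) if n=="top" else us((342,242)),.012)[:2]
    print("disc local mm",(R.T@(d-o)*1e3).round(1), "others", [ (k,(R.T@(np.array(w)-o)*1e3).round()) for k,w in dict(vial=(.6955,.2203),stop=(.7303,.1428),dish=(.674,.3396),wt=(.499,.2946)).items()])
E
```

```text
top [0.60065434 0.25543102] 23.311404236170794 [[2.8, 2.5], [-2.4, 0.3], [2.0, -0.6], [0.1, -3.0], [-0.3, 0.7], [-2.2, 0.2]]
disc local mm [  3.5 -11.9] others [('vial', array([ 73., -70.])), ('stop', array([  74., -155.])), ('dish', array([101.,  48.])), ('wt', array([-78.,  76.]))]
side [0.59943028 0.2565173 ] 23.356202448158633 [[1.3, -1.3], [-0.7, -3.1], [1.7, 0.7], [1.1, 4.0], [-1.0, 0.9], [-2.3, -1.3]]
disc local mm [  7.3 -13.8] others [('vial', array([ 74., -71.])), ('stop', array([  75., -156.])), ('dish', array([101.,  47.])), ('wt', array([-77.,  75.]))]
```

```bash
cat >> h.py <<'E'
O=np.array([.6002,.2558]); A=np.radians(23.33); RL=np.array([[np.cos(A),-np.sin(A)],[np.sin(A),np.cos(A)]])
def W(x,y,tip): return [*(O+RL@np.array([x,y])/1e3), tip/1e3+bot.finger_overhang]
def quat():
    best=None
    for ph in (np.pi/2+A/2, A/2, A/2+np.pi/2+0):
        q=[0,np.cos(ph),np.sin(ph),0]; j=bot.solve_ik(W(-7,50,130),q)
        if j is not None and (best is None or abs(j[5])<best[0]): best=(abs(j[5]),q,j)
    return best[1],best[2]
def loc():
    s=bot.sense(); return (RL.T@(np.array(s["position"][:2])-O)*1e3).round(1),((s["position"][2]-bot.finger_overhang)*1e3).round(1),s["wrist_force"].round(1),round(s["time_s"],2)
E
python3 - <<'E'
from h import *
q,j=quat(); print(q,np.round(j,2))
bot.grip(0); bot.move_pose(W(-7,50,130),q); bot.movel(W(-7,50,62),velocity=.12); print(loc(),bot.sense()["gripper_width"])
o=[]
for n in("top","side","wrist"):
    im,d=get_image(n); np.savez(f"{n}1.npz",im=im,d=d); o.append(im)
t=cv2.resize(o[0][155:255,228:368],(560,400),interpolation=2);s=cv2.resize(o[1][150:290,212:382],(0,0),fx=3,fy=3)
cv2.imwrite("pics/s1.png",s[:,:,::-1]);cv2.imwrite("pics/w1.png",o[2][:,:,::-1])
E
```

```text
[0, np.float64(-0.20218908438257382), np.float64(0.9793465036219492), 0] [ 0.37  0.59  0.04  1.03  0.   -0.04]
(array([-6.6, 50.2]), np.float64(62.7), array([-0.9,  0.3,  0.2]), 3.41) 0.00031965050872714596
```

View pics/s1.png

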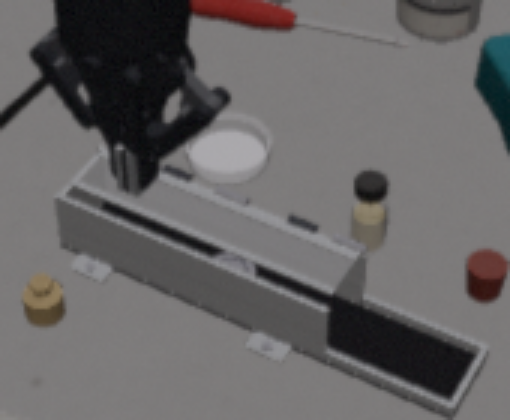

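View pics/w1.png

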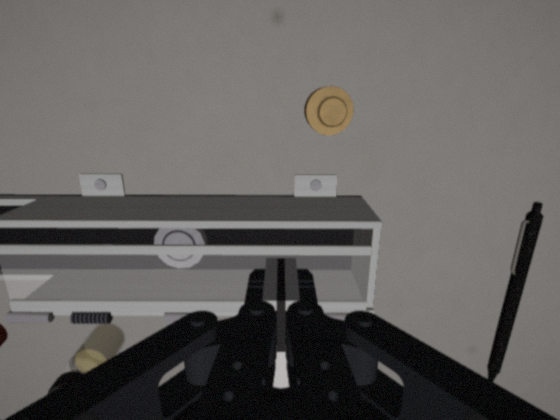

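The side view shows the shut fingertips over the flap, near the end wall. The wrist view shows the −x wall top at row ~224, the flap edge at ~250, the hinge wall at ~308, the end wall at column ~376 and the disc at (180,243). I'll check these against the model.

```bash
python3 - <<'E'
from h import *
f=lambda uv,z:(RL.T@(ray("wrist",uv,z)[:2]-O)*1e3).round(1)
g=np.load("wrist1.npz")["im"].mean(2)
print(g[215:262,120].round().astype(int).tolist()); print(g[215:320:1,230].round().astype(int)[80:].tolist());print(g[240,345:390].round().astype(int).tolist())
for n,uv,z in[("wall- outer",(230,221),.048),("wall- inner",(230,228),.048),("flap edge",(230,246),.05),("hinge",(230,301),.05),("wall+outer",(230,315),.049),("end in",(372,260),.046),("end out",(379,260),.046),("disc",(180,243),.012)]: print(n,f(uv,z))
E
```

```text
[65, 68, 67, 67, 72, 100, 134, 148, 156, 152, 152, 148, 131, 93, 47, 28, 25, 25, 29, 22, 30, 27, 29, 28, 27, 21, 21, 30, 28, 58, 100, 132, 148, 152, 152, 152, 152, 152, 147, 125, 101, 90, 92, 88, 88, 89, 86]
[116, 118, 115, 116, 112, 111, 130, 144, 151, 157, 157, 157, 154, 155, 153, 154, 152, 158, 161, 159, 149, 124, 84, 38, 16]
[28, 29, 27, 32, 23, 28, 29, 33, 41, 51, 52, 53, 52, 49, 49, 52, 51, 55, 53, 49, 50, 51, 52, 50, 49, 54, 81, 127, 149, 156, 154, 155, 153, 145, 133, 124, 125, 122, 124, 123, 123, 120, 125, 124, 124]
wall- outer [-27.   24.8]
wall- inner [-23.3  24.6]
flap edge [-14.5  24.5]
hinge [17. 23.]
wall+outer [26.3 22.4]
end in [-4.8 96.5]
end out [ -4.8 100.1]
disc [  0.8 -12.4]
```

The model agrees to about 1.5 mm, so I'll go down and slide.

```bash
python3 - <<'E'
from h import *
h=bot.movel(W(-7,50,6.5),velocity=.06,threshold=15); print(h,loc())
if not h:
    h=bot.movel(W(-7,-50,6.5),velocity=.06,threshold=15); print(h,loc())
im,d=get_image("side"); s=cv2.resize(im[150:290,212:382],(0,0),fx=3,fy=3); cv2.imwrite("pics/s2.png",s[:,:,::-1])
E
```

```text
False (array([-8.2, 50.1]), np.float64(5.9), array([-4.2, -2.3, -2.4]), 4.63)
False (array([ -7. , -49.9]), np.float64(6.5), array([-3.4, -0.9, -0.3]), 6.45)
```

View pics/s2.png

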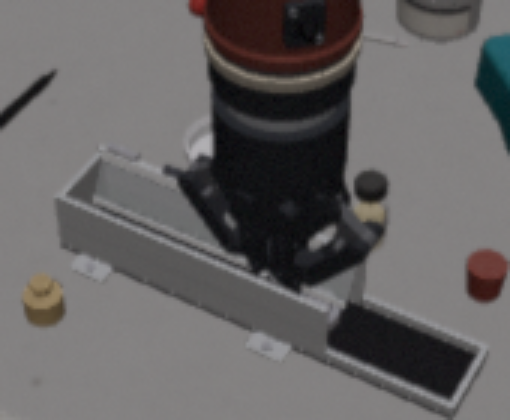

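The flap is held wide open, and the disc is reaching the outlet near (335,310). I'll continue to finger y = -98.

```bash
python3 - <<'E'
from h import *
h=bot.movel(W(-7,-97,6.5),velocity=.04,threshold=15); print(h,loc()); bot.dwell(.2)
im,d=get_image("side"); s=cv2.resize(im[150:290,212:382],(0,0),fx=3,fy=3); cv2.imwrite("pics/s3.png",s[:,:,::-1])
E
```

```text
False (array([ -6.9, -97.5]), np.float64(6.6), array([-0.8, -5. ,  0.3]), 7.83)
```

View pics/s3.png

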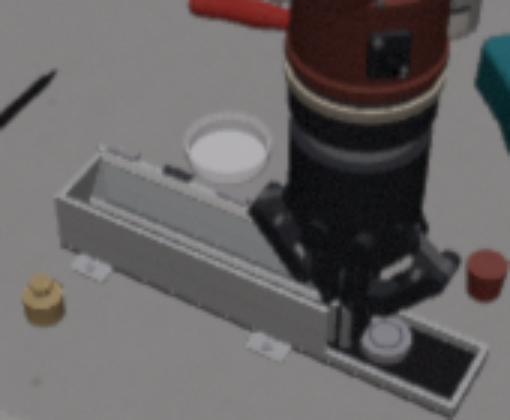

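The disc lies in the tray at (386,340) in the crop, and the flap is still open on the fingers. I'll check the position, then lift.

```bash
python3 - <<'E'
from h import *
print((RL.T@(ray("side",(340.7,262.5),.012)[:2]-O)*1e3).round(1))
h=bot.movel(W(-7,-97,75),velocity=.05,threshold=20); print(h,loc())
if not h:
    bot.movel(W(-7,-97,130)); 
    bot.movel(W(-120,0,160)); bot.dwell(.5); print(loc())
    o=[]
    for n,(a,b,c,d_) in(("top",(145,265,228,368)),("side",(170,290,222,382))):
        im,d=get_image(n); o.append(cv2.resize(im[a:b,c:d_],(400,300)if n=="top" else (400,300),interpolation=2))
    cv2.imwrite("pics/s4.png",np.hstack(o)[:,:,::-1])
E
```

```text
[   0.3 -122.4]
True (array([-13. , -97.9]), np.float64(15.5), array([ 0.9, -0.2, -0. ]), 8.6)
```

```bash
python3 - <<'E'
from h import *
print(loc(),bot.sense()["joint_vel"].round(3)); bot.dwell(.3); print(loc())
im,d=get_image("side"); s=cv2.resize(im[150:290,212:382],(0,0),fx=3,fy=3); cv2.imwrite("pics/s5.png",s[:,:,::-1])
E
```

```text
(array([-13. , -97.9]), np.float64(15.5), array([ 0.9, -0.2, -0. ]), 8.6) [-0.     0.009 -0.003 -0.011  0.006 -0.001]
(array([-13. , -97.9]), np.float64(15.0), array([1.4, 1.9, 1.9]), 8.9)
```

View pics/s5.png

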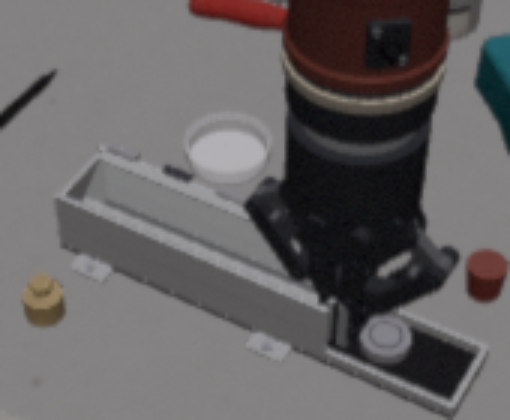

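The fingers drifted 6 mm toward the −x wall during the lift and touched it. The disc and flap are fine, so I'll recentre and rise slowly in short segments.

```bash
python3 - <<'E'
from h import *
h=bot.movel(W(-7,-98,17),velocity=.02); print(h,loc())
for z in (25,35,45,55,66):
    h=bot.movel(W(-7,-98,z),velocity=.02,threshold=20); print(h,loc())
    if h: break
E
```

```text
False (array([-12. , -97.8]), np.float64(14.1), array([-8.1, -6.2, -6.1]), 9.46)
True (array([-12.9, -98.3]), np.float64(18.7), array([4. , 1.5, 0.5]), 9.82)
```

The flap edge wedges on the rising fingers. The disc is already clear, so I'll lower again and slide the fingers off the flap's end into the tray, where the flap can spring shut. After that I can rise freely.

```bash
python3 - <<'E'
from h import *
bot.movel(W(-8,-98,7),velocity=.02); print(loc())
h=bot.movel(W(-8,-117,7),velocity=.03,threshold=15); print(h,loc()); bot.dwell(.4);print(loc())
im,d=get_image("side"); s=cv2.resize(im[150:290,212:382],(0,0),fx=3,fy=3); cv2.imwrite("pics/s6.png",s[:,:,::-1])
E
```

```text
(array([ -8.4, -97.9]), np.float64(6.8), array([-2.1, -0.7,  0.3]), 10.62)
False (array([  -7.9, -117.1]), np.float64(7.0), array([ 0.5, -0.7, -0.2]), 11.4)
(array([  -8. , -116.9]), np.float64(7.0), array([-0. ,  0.1, -0.8]), 11.8)
```

View pics/s6.png

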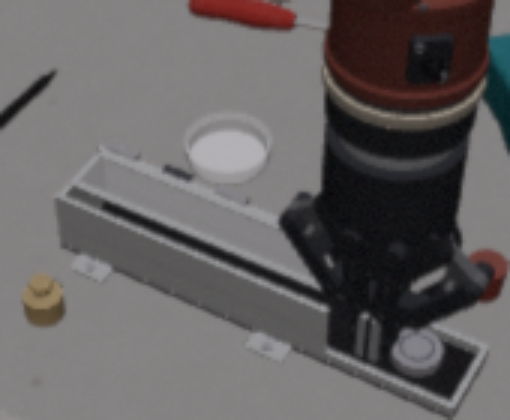

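The flap has sprung shut and the disc lies flat in the tray at crop (417,350). I'll lift straight up and check.

```bash
python3 - <<'E'
from h import *
for z in (20,60): h=bot.movel(W(-8,-117,z),velocity=.04,threshold=20); print(h,loc())
if not h:
    bot.movel(W(-8,-117,150)); bot.movel(W(-200,0,180)); bot.dwell(.3); print(loc())
    o=[]
    for n,(a,b,c,e) in(("top",(150,255,228,368)),("side",(190,290,222,355+27))):
        im,d=get_image(n); o.append(cv2.resize(im[a:b,c:e],(400,300),interpolation=2))
        if n=="top":
            P=cloud("top",d)[...,:]; L=(P[...,:2]-O)@RL*1e3
            for y in(80,0,-80):
                m=(abs(L[...,0])<12)&(abs(L[...,1]-y)<8); print("flap z",y,np.median(P[m][:,2])*1e3)
    cv2.imwrite("pics/s7.png",np.hstack(o)[:,:,::-1])
E
```

```text
False (array([  -7.7, -117.1]), np.float64(20.4), array([-0.5, -0.3, -0.2]), 12.32)
False (array([  -8.2, -116.9]), np.float64(59.7), array([-0.1,  0.7,  0.9]), 13.47)
(array([-1.999e+02, -1.000e-01]), np.float64(179.9), array([0.4, 0.2, 0.2]), 16.18)
flap z 80 50.58203779979227
flap z 0 50.59432257601989
flap z -80 50.28519976723855
```

View pics/s7.png

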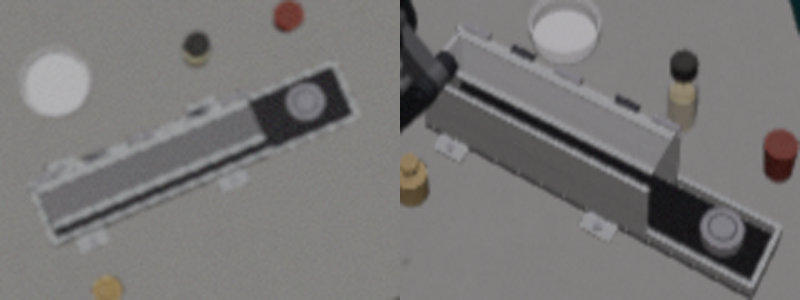

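The flap is level at 50 mm, the disc lies flat in the tray and clear of the flap, and the surrounding objects haven't moved.

```bash
python3 -c "
from bench import bot
print(bot.hand_in())"
```

```text
the job is handed in; nothing more can be done
None
```

I handed the job in at about 16 s: the disc lies flat in the tray clear of the shut flap, and nothing around it moved; on the first lift the fingers wedged against the flap, so I freed it by sliding them off the outlet end.

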